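Pop the battery hatch of the work lamp

ROBOT

A 6-joint arm with a two-finger parallel gripper is mounted at the origin on the work surface. World frame = base frame: x ahead of the robot, y to its left, z up, the work surface at z = 0. Lengths are in m, angles in degrees, forces in N, time in s.
With the tool pointing down it reaches from about 0.25 to 0.725 m from the base axis. Payload 9.7 kg.
Tool frame: the origin (TCP) lies midway between the tips of the shut fingers; the grasp point (between the pads) lies 19 mm behind it; z points along the fingers, x is the direction in which the jaws open and shut, and the axes are right-handed (so a half turn about z gives the same grasp; the last joint's range is limited). The gripper opens to 85 mm and grips with 20 to 120 N. Pads are 22 mm wide; open, the fingers measure 114 mm over their backs; the gripper's body (76 mm by 85 mm) begins 54 mm behind the grasp point. The pads swing forward as they close: fully open they stand 13 mm farther back than shut.
Start: joints at [-76.662, 4.979, 10.078, 95.1, 0, 90], TCP at [0.127, -0.535, 0.231] pointing down, gripper open.
Joint ranges: [-179.16, 179.16], [-48.56, 103.87], [-65.8, 70.77], [-126.05, 130.52], [-82.76, 87.17], [-180, 180]. Speed limits (degrees/s): [127.2, 127.2, 147.25, 180, 180, 180].

INTERFACE

Orientations are given as [roll, pitch, yaw] about the fixed x, y, z axes, in that order (R = Rz(yaw) Ry(pitch) Rx(roll)).
In Python, from workcell import bot, optics gives the robot as it stands.
- The arm moves only by the shell command python3 -m creep 'ROWS' [FORCE]. ROWS is JSON, a list of rows, each a list of 7 numbers: the shift along the tool's x, y, z in m, then the turn, a rotation vector about the tool's x, y, z in rad, then the opening, from 0 (shut) to 1 (fully open). A call has 1 to 8 rows; each row is the pose to reach, as a shift and turn from the pose commanded when the call began, along the tool's axes at that moment; what a row does not reach only later rows make up. A row lasts 1/10 s, in which the tool goes at most 50 mm and 8.59 degrees, less where a joint would pass 70% of its speed; a pose out of reach is approached as far as the arm can. A call with a gripper value outside its range is refused whole. The fingers move at their own pace and stop on an object; FORCE is the grip in N (left out, the last holds). Time passes only in rows, so rows that repeat a pose let the fingers close. It gives the time, the measured TCP pose, the force and the opening at its end, in the units of the state.
- bot.get_obs(): the state, without advancing time (a new reading comes with each control period).
- optics.camera(name): name is "scene" or "top"; returns the picture (384x512x3 uint8, red, green, blue); there is no depth.
- optics.camera_params(name): a dict with "camera_matrix" (3x3 intrinsics, pixels), "D" ([k1, k2, p1, p2, k3] as OpenCV has them; the pictures are not rectified), "R" (3x3) and "t" (3): a world point X has camera coordinates R X + t. Camera axes: x right, y down, z forward; pixel columns grow to the right and rows downward; lengths in m; the calibration is good to about 2 mm. A picture is of the moment at which its call begins. camera_params takes no time and is no camera call.
- bot.job_done(): hands the job in, once; it reports no verdict.
The state is a dict: "time": time; "q": joint angles; "qd": joint speeds; "joint_efforts": joint torques, N m; "ee_pos": TCP position; "tcp_rot": TCP orientation; "wrist_force": force on the tool from outside, world axes, zero at the start; "torque": the same for the moment, N m; "opening": finger opening in m.
Only numpy, scipy, OpenCV 4.12 (cv2) and the standard library are available. Lean on these libraries where they do the work, as an engineer would, in place of code of your own. Each camera call takes 0.05 s, during which the arm holds its last target.

TASK

The cordless work lamp on the roofer's bench needs its battery changed: with a fingertip, press the ribbed yellow pad on its battery hatch once, right in until it stops, and let go so that the hatch pops up. Draw your hand well clear and watch for two seconds that the hatch stays open by itself; do not push it down again. Do not grasp, lift or shove the lamp, do not press its red power button, and leave the slate, divider, copper hook and stake where they lie.

Things in the scene. Friction and masses are not known exactly. Their poses are not given: they have to be found in the camera images.
- lamp: Cordless LED work lamp (2.4 kg, loose) lying face down on four black rubber bumpers, turned any way round. Housing 170 (x) by 230 mm (y), top at 52 mm, bumpers to 58, fins to 64. On its middle the black battery bay, 128 (x) by 108 mm, rim at 90 mm, closed by the grey hatch. A dark tube stand, 34 mm up, runs round it out to +137 mm in x and 135 mm in y. Origin: centre of the underside; z up.
- lamp_mid (a point): Middle of the lamp's housing, 50 mm above the bench.
- hatch (a joint): Hatch hinge, rad: 0 latched shut, negative pressed in (hard stop at -0.057, pad 5 to 6 mm lower), 0.65 popped open. Press-to-release latch: pressed in beyond -0.035 and let go, its spring lifts it to the 0.65 stop in about a second and holds it there; pressed less, it stays latched. The pad takes about 2 N until the stop. Once it has popped, leave it: it is not to be pressed again.
- latch_pad (a point): Centre of the top of the ribbed yellow pad (2 mm proud) at the free edge of the hatch; moves with it. Shut: 101 mm above the bench, 36 mm from the lamp's middle towards lamp -x. The hatch is a stiff plug lid 108 (x) by 92 by 16 mm, top at 99 mm, 9 mm proud of the bay's rim, its free edge 16 mm past the pad's centre. Popped, the pad is about 58 mm higher, the free edge 165 mm above the bench.
- hatch_hinge (a point): Middle of the hatch's hinge axis, which runs along the lamp's y, 60 mm from the middle of the lamp towards its +x and 93 mm above the bench.
- power (a joint): Travel of the lamp's red power button, m: 0 untouched, 0.004 fully pressed (4 N).
- power_top (a point): Top of the red round power button (18 mm across, in a black rubber collar), on the housing at the lamp's (-66 mm, +66 mm) corner, 68 mm above the bench.
- slate: Loose cracked roofing slate, 300 by 180 by 7 mm, lying flat. Origin: centre of the underside, x along its length.
- divider: Loose brass spring divider lying flat beside the lamp, 180 mm long (x, points to +x), 44 mm wide, 10 mm high. Origin on the bench near its middle.
- hook: Loose tarnished copper slate hook, 4 mm wire, 94 mm long (x), 28 mm wide, lying flat beside the lamp. Origin on the bench near its middle.
- stake: Loose steel slater's stake (T-shaped break iron) lying flat to the left of the lamp, blade 320 mm along its y, 34 mm wide, 9 mm high, with a spike reaching 65 mm to its -x. Origin under the middle of the blade.
- reclaim_board: Fixed sloping chestnut sorting board, 460 mm long (x) by 330 mm wide, up to 190 mm above the bench at its end nearest the robot, falling towards +x to a galvanized chute and an enamel bowl (bowl centre 425 mm along +x). Not part of the job. Origin at bench height under its middle.
- press_pad: The ribbed yellow press pad itself, fixed on the hatch: 26 mm along the lamp's x, 44 mm along y, 2 mm thick. Origin: centre of its underside.

How it is judged:
By the outcome, as a careful person would: the job done as asked, in the order asked, and still so for the second after the job is handed in, with the robot touching nothing.
It also fails if it takes over 30 s, if anything falls off the work surface, if the arm or the gripper's body presses on something with over 40 N, if the wrist force passes 120 N, or if a joint passes its speed limit or range.

## Working session

There is one attempt and no reset: what is moved stays moved. The work goes in short steps, Python scripts to look and compute and a shell command to move; the robot and the scene stay as the last step left them, time stands still between calls to the robot, and variables do not carry over. Pictures are saved under pics/ and viewed, and the job is handed in when it is done.

```bash
mkdir -p pics; ls
python3 - <<'E'
from workcell import bot, optics
import cv2
o=bot.get_obs()
for k,v in o.items(): print(k,v)
for n in("scene","top"):
    cv2.imwrite(f"pics/{n}0.png",optics.camera(n)[:,:,::-1])
    p=optics.camera_params(n); print(n,p)
E
```

```text
pics
time 0.0
q [-7.66605002e+01  5.00993026e+00  1.00332569e+01  9.51001328e+01
  3.62278540e-04  9.00010250e+01]
qd [ 0.02990001  0.05755952  0.0728384   0.04726598  0.10834179 -0.02410652]
joint_efforts [-4.20400493e-04 -5.20389318e+01  4.64799428e+01  1.65115652e-02
  1.90960975e-05  1.58943084e-05]
ee_pos [ 0.12684215 -0.53492472  0.23058358]
tcp_rot [-1.79999639e+02  7.68062190e-02 -7.66615252e+01]
wrist_force [-0.45347196 -0.55024124 -0.31233069]
torque [-0.03761121  0.00121809  0.04642605]
opening 0.08550193098391358
scene {'camera_matrix': array([[391.51681722,   0.        , 254.31464483],
       [  0.        , 391.51681722, 194.04315061],
       [  0.        ,   0.        ,   1.        ]]), 'D': array([-0.08499221,  0.        ,  0.        ,  0.        ,  0.        ]), 'R': array([[ 0.84346244,  0.53718521, -0.00177797],
       [ 0.45782831, -0.72058353, -0.52072317],
       [-0.28100596,  0.43839644, -0.85372373]]), 't': array([-0.46997556, -0.23278323,  1.8233182 ])}
top {'camera_matrix': array([[403.57744907,   0.        , 250.01068967],
       [  0.        , 403.57744907, 193.85694087],
       [  0.        ,   0.        ,   1.        ]]), 'D': array([-0.01481671,  0.        ,  0.        ,  0.        ,  0.        ]), 'R': array([[-1.86540684e-02, -9.99824070e-01, -1.96358632e-03],
       [-9.87890048e-01,  1.87338969e-02, -1.54020433e-01],
       [ 1.54030121e-01, -9.33300307e-04, -9.88065712e-01]]), 't': array([-0.02014761,  0.59972855,  1.37398231])}
```

View pics/scene0.png

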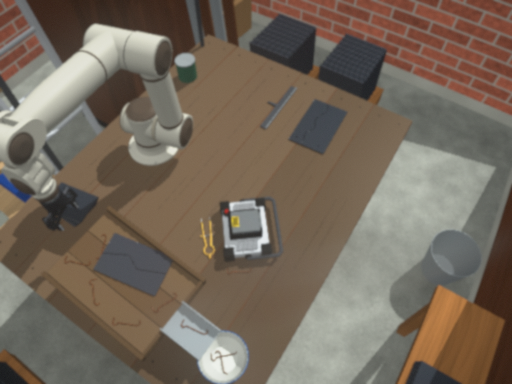

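View pics/top0.png

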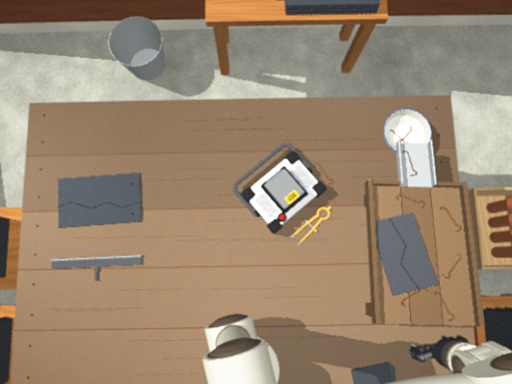

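The scene view shows the lamp near (245,230), with the yellow pad near (236,221). In the top view the lamp is near (282,188), the pad near (293,198), the red button near (282,217) and the divider near (315,225). Next I measure these.

```bash
cat > h.py <<'E'
import cv2, numpy as np
from workcell import bot, optics
def ray(n,uv):
    p=optics.camera_params(n)
    x=cv2.undistortPoints(np.array([[uv]],float),p["camera_matrix"],p["D"])[0,0]
    d=p["R"].T@np.array([x[0],x[1],1]); c=-p["R"].T@p["t"]
    return c,d
def plane(n,uv,z):
    c,d=ray(n,uv); return c+d*(z-c[2])/d[2]
def tri(a,b):
    (c1,d1),(c2,d2)=ray("scene",a),ray("top",b)
    s=np.linalg.lstsq(np.c_[d1,-d2],c2-c1,rcond=None)[0]
    p,q=c1+s[0]*d1,c2+s[1]*d2
    return (p+q)/2,np.linalg.norm(p-q)
def proj(n,X):
    p=optics.camera_params(n)
    return cv2.projectPoints(np.array([X],float),cv2.Rodrigues(p["R"])[0],p["t"],p["camera_matrix"],p["D"])[0][0,0]
def blobs(img,lo,hi,roi,mn=4):
    u0,v0,u1,v1=roi
    h=cv2.cvtColor(img[v0:v1,u0:u1],cv2.COLOR_RGB2HSV)
    m=cv2.inRange(h,np.array(lo),np.array(hi))
    k,l,s,c=cv2.connectedComponentsWithStats(m)
    return [(int(s[i,4]),(c[i]+[u0,v0]).round(2)) for i in range(1,k) if s[i,4]>=mn]
E
python3 - <<'E'
from h import *
for n,roi in(("scene",(190,180,300,280)),("top",(220,130,345,260))):
    im=cv2.imread(f"pics/{n}0.png")[:,:,::-1].copy()
    print(n,"Y",blobs(im,(22,150,120),(35,255,255),roi)); print("R",blobs(im,(0,170,90),(8,255,255),roi))
    u0,v0,u1,v1=roi
    cv2.imwrite(f"pics/{n}0z.png",cv2.resize(im[v0:v1,u0:u1,::-1],None,fx=5,fy=5,interpolation=cv2.INTER_CUBIC))
E
```

```text
scene Y [(50, array([234.3 , 221.18]))]
R [(8, array([225.88, 210.88]))]
top Y [(94, array([291.73, 196.85])), (96, array([317.7 , 219.48])), (6, array([303.5 , 225.67])), (7, array([297.14, 231.29]))]
R [(28, array([281.57, 216.79]))]
```

Run:
```python
import cv2,numpy as np
a=cv2.imread("pics/scene0z.png");b=cv2.imread("pics/top0z.png")
print(a.shape,b.shape)
```

```text
(500, 550, 3) (650, 625, 3)
```

View pics/scene0z.png

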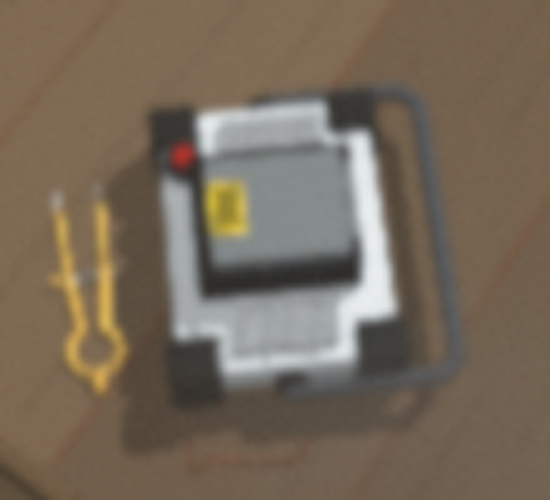

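View pics/top0z.png

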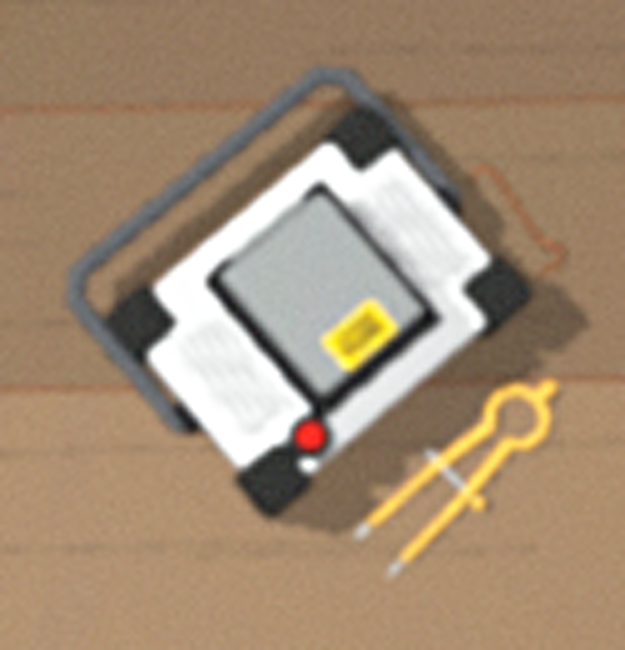

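The zoomed views show the hatch shut. The pad is centred at about (235,221.5) in the scene view and (292,197) in the top view. The red button is at (226,211) in the scene view and (281.6,216.8) in the top view.

Run:
```python
from h import *
R={}
for n,roi in(("scene",(228,212,246,232)),("top",(280,185,304,208))):
    im=cv2.imread(f"pics/{n}0.png")[:,:,::-1]
    u0,v0,u1,v1=roi; s=8
    z=cv2.resize(im[v0:v1,u0:u1].copy(),None,fx=s,fy=s,interpolation=cv2.INTER_CUBIC)
    h=cv2.cvtColor(z,cv2.COLOR_RGB2HSV); m=cv2.inRange(h,np.array((18,110,50)),np.array((38,255,255)))
    m=cv2.morphologyEx(m,cv2.MORPH_CLOSE,np.ones((25,25)))
    c=max(cv2.findContours(m,0,2)[0],key=cv2.contourArea)
    r=cv2.minAreaRect(c); b=cv2.boxPoints(r)
    f=lambda p:(np.array(p)+.5)/s-.5+[u0,v0]
    R[n]=f(r[0]); print(n,R[n],r[1][0]/s,r[1][1]/s)
    print("plane .101",plane(n,R[n],.101)); P=np.array([plane(n,f(q),.101)[:2] for q in b]); 
    for i in range(4):
        e=P[(i+1)%4]-P[i]; print(np.linalg.norm(e).round(4),np.degrees(np.arctan2(e[1],e[0])).round(1))
print("pad",tri(R["scene"],R["top"]))
pad=tri(R["scene"],R["top"])[0]
b=tri((225.88,210.88),(281.57,216.79)); print("btn",b)
print("btn plane top",plane("top",(281.57,216.79),.068))
pt=plane("top",R["top"],.101); bt=plane("top",(281.57,216.79),.068)
# lamp frame: pad (-36,0), btn(-66,66)
d=(bt-pt)[:2]; print("dist",np.linalg.norm(d),"want",np.hypot(30,66))
yaw=np.arctan2(d[1],d[0])-np.arctan2(66,-30); print("yaw",np.degrees(yaw))
mid=pt[:2]+36e-3*np.array([np.cos(yaw),np.sin(yaw)]); print("mid",mid)
for nm,L in(("hatchcorners",[(-52,-46,99),(-52,46,99),(56,46,99),(56,-46,99)]),):
    for l in L:
        x=mid+np.array([np.cos(yaw)*l[0]-np.sin(yaw)*l[1],np.sin(yaw)*l[0]+np.cos(yaw)*l[1]])/1e3
        X=[*x,l[2]/1e3]; q=proj("top",X); s=proj("scene",X); print(l,"zoom top",(q-[220,130])*5,"zoom scene",(s-[190,180])*5)
```

```text
scene [234.19578457 221.24511719] 10.31601333618164 8.307851791381836
plane .101 [ 0.57691626 -0.17407889  0.101     ]
0.032 36.9
0.0445 -52.8
0.0316 -143.1
0.0445 127.8
top [291.86979485 196.84299088] 9.383883476257324 13.32634162902832
plane .101 [ 0.57784798 -0.17258551  0.101     ]
0.0457 -50.6
0.0317 -141.5
0.0455 129.3
0.0316 38.7
pad (array([ 0.57731633, -0.17322814,  0.10035656]), np.float64(0.0016981821589488264))
btn (array([ 0.51312829, -0.13917865,  0.06823615]), np.float64(0.002627524053920738))
btn plane top [ 0.51411416 -0.13830323  0.068     ]
dist 0.07236901822659662 want 72.49827584156743
yaw 37.28033506347041
mid [ 0.60649251 -0.15077976]
(-52, -46, 99) zoom top [426.51658171 311.29191487] zoom scene [205.57322026 262.10871941]
(-52, 46, 99) zoom top [321.20532349 395.00359345] zoom scene [199.27844228 155.73214878]
(56, 46, 99) zoom top [221.04412082 271.25294068] zoom scene [337.41410755 145.5266901 ]
(56, -46, 99) zoom top [326.004138   189.12503853] zoom scene [348.05952384 251.29458359]
```

Both views agree: the pad is at about (0.577, -0.173, 0.101), the lamp yaw is about 37.5°, and the pad-to-button distance is 72.4 mm against 72.5 expected. I now shut the fingers, rise, travel above everything and turn the tool x axis along the lamp's y.

```bash
python3 -m creep '[[0,0,-0.045,0,0,0,0],[-0.02,-0.04,-0.06,0,0,-0.06,0],[-0.04,-0.08,-0.07,0,0,-0.12,0],[-0.06,-0.12,-0.07,0,0,-0.18,0],[-0.08,-0.16,-0.07,0,0,-0.24,0],[-0.10,-0.20,-0.07,0,0,-0.30,0],[-0.12,-0.24,-0.07,0,0,-0.36,0],[-0.14,-0.28,-0.07,0,0,-0.42,0]]' 20
cat > go.py <<'E'
import sys
from h import *
from scipy.spatial.transform import Rotation as Ro
t=np.array([float(a) for a in sys.argv[1:4]]); yaw=float(sys.argv[4])
o=bot.get_obs(); R=Ro.from_euler("xyz",o["tcp_rot"],degrees=True)
print("t",o["time"],o["ee_pos"].round(4),o["tcp_rot"].round(2),"F",o["wrist_force"].round(1),"open",round(o["opening"],4))
print("shift tool",R.inv().apply(t-o["ee_pos"]).round(4),"rotvec",(R.inv()*Ro.from_euler("xyz",[180,0,yaw],degrees=True)).as_rotvec().round(4))
E
python3 go.py 0.577 -0.173 0.125 -52.5
```

```text
time: 0.9
ee_pos: [0.3681, -0.3329, 0.3011]
tcp_rot: [180.0, 0.0, -52.5]
wrist_force: [0.6, -1.4, -1.1]
opening: 0.0002
t 0.9 [ 0.3681 -0.3329  0.3011] [ 1.800e+02  1.000e-02 -5.246e+01] F [ 0.6 -1.4 -1.1] open 0.0002
shift tool [ 0.0005 -0.2631  0.1761] rotvec [0.0001 0.0002 0.0006]
```

```bash
python3 -m creep '[[0,-0.04,0,0,0,0,0],[0,-0.085,0,0,0,0,0],[0,-0.13,0.02,0,0,0,0],[0,-0.175,0.04,0,0,0,0],[0,-0.22,0.06,0,0,0,0],[0,-0.25,0.09,0,0,0,0],[0,-0.263,0.12,0,0,0,0],[0,-0.263,0.15,0,0,0,0]]'
python3 -m creep '[[0,0,0.003,0,0,0,0],[0,0,0.003,0,0,0,0],[0,0,0.003,0,0,0,0]]'
python3 go.py 0.577 -0.173 0.125 -52.5
python3 - <<'E'
from h import *
for n,roi in(("scene",(185,150,295,260)),("top",(220,130,345,260))):
    im=optics.camera(n); u0,v0,u1,v1=roi
    cv2.imwrite(f"pics/{n}1.png",cv2.resize(im[v0:v1,u0:u1,::-1],None,fx=4.6,fy=4.6,interpolation=cv2.INTER_CUBIC))
o=bot.get_obs()
print("tcp px",proj("scene",o["ee_pos"]),proj("top",o["ee_pos"]))
E
```

```text
time: 1.7
ee_pos: [0.577, -0.1729, 0.149]
tcp_rot: [180.0, 0.1, -52.5]
wrist_force: [0.3, -0.2, 0.1]
opening: -0.0002
time: 2.0
ee_pos: [0.5763, -0.1751, 0.1502]
tcp_rot: [-179.9, -0.1, -52.6]
wrist_force: [0.0, -0.6, 0.7]
opening: -0.0003
t 2.0 [ 0.5763 -0.1751  0.1502] [-1.7993e+02 -1.0000e-01 -5.2630e+01] F [ 0.  -0.6  0.7] open -0.0003
shift tool [-0.0013 -0.0018  0.0252] rotvec [-0.0013 -0.0018 -0.0023]
tcp px [233.32978841 215.29449173] [294.20607586 195.00870651]
```

View pics/scene1.png

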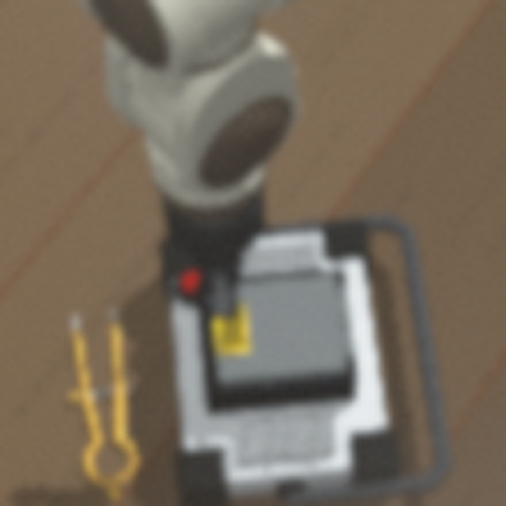

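View pics/top1.png

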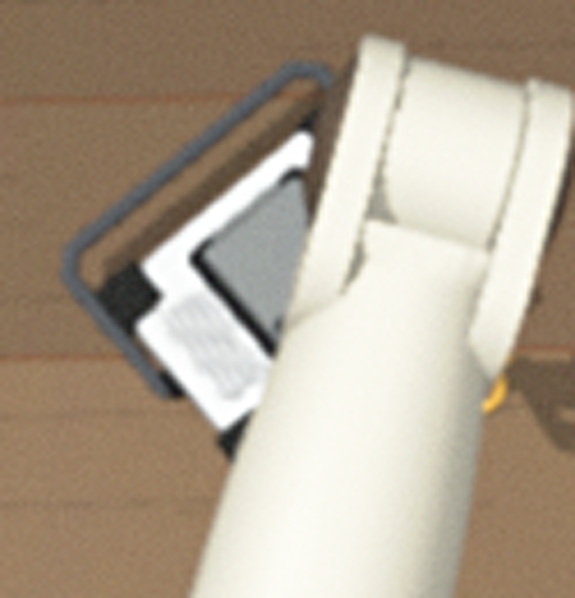

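The fingertips hover right over the pad, about 5 cm up, with fingertip pixels (233,215) against pad (234,221). I lower to about 7 mm above it.

```bash
python3 -m creep '[[0,-0.002,0.012,0,0,0,0],[0,-0.002,0.025,0,0,0,0],[0,-0.002,0.035,0,0,0,0],[0,-0.002,0.039,0,0,0,0],[0,-0.002,0.039,0,0,0,0],[0,-0.002,0.039,0,0,0,0]]'
python3 - <<'E'
from h import *
im=optics.camera("scene"); u0,v0,u1,v1=185,150,295,260
cv2.imwrite("pics/scene2.png",cv2.resize(im[v0:v1,u0:u1,::-1],None,fx=4.6,fy=4.6,interpolation=cv2.INTER_CUBIC))
E
```

```text
time: 2.7
ee_pos: [0.5776, -0.1734, 0.1094]
tcp_rot: [-180.0, -0.0, -52.6]
wrist_force: [0.7, -0.1, 0.5]
opening: 0.0002
```

View pics/scene2.png

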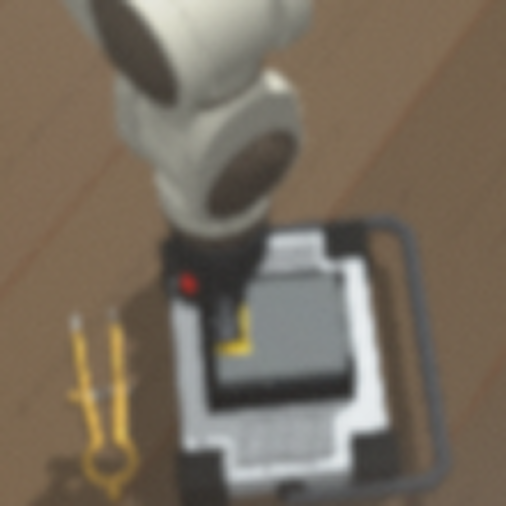

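The fingertips sit over the middle of the pad, with yellow showing around them at zoomed (235,345). Now I press in small steps, reading the force.

```bash
python3 -m creep '[[0,0,0.004,0,0,0,0],[0,0,0.007,0,0,0,0],[0,0,0.009,0,0,0,0],[0,0,0.010,0,0,0,0],[0,0,0.010,0,0,0,0]]'
python3 -m creep '[[0,0,0.001,0,0,0,0],[0,0,0.0015,0,0,0,0],[0,0,0.0015,0,0,0,0]]'
python3 -m creep '[[0,0,0.001,0,0,0,0],[0,0,0.001,0,0,0,0]]'
```

```text
time: 3.25
ee_pos: [0.5775, -0.1735, 0.0993]
tcp_rot: [180.0, -0.0, -52.6]
wrist_force: [-1.0, -0.8, 1.8]
opening: 0.0003
time: 3.55
ee_pos: [0.5775, -0.1735, 0.0977]
tcp_rot: [180.0, -0.0, -52.6]
wrist_force: [-1.3, -1.1, 2.9]
opening: -0.0
time: 3.75
ee_pos: [0.5775, -0.1734, 0.0967]
tcp_rot: [180.0, -0.0, -52.6]
wrist_force: [-0.5, -1.5, 1.9]
opening: -0.0004
```

```bash
python3 -m creep '[[0,0,0.001,0,0,0,0],[0,0,0.001,0,0,0,0]]'
python3 -m creep '[[0,0,0.0007,0,0,0,0],[0,0,0.0007,0,0,0,0]]'
python3 -m creep '[[0,0,0.0005,0,0,0,0],[0,0,0.0005,0,0,0,0]]'
```

```text
time: 3.95
ee_pos: [0.5776, -0.1734, 0.0958]
tcp_rot: [-180.0, -0.0, -52.6]
wrist_force: [-0.8, -1.6, 2.1]
opening: 0.0002
time: 4.15
ee_pos: [0.5776, -0.1734, 0.0954]
tcp_rot: [-180.0, -0.0, -52.6]
wrist_force: [-2.3, -2.0, 4.6]
opening: 0.0002
time: 4.35
ee_pos: [0.5776, -0.1735, 0.0953]
tcp_rot: [-180.0, -0.0, -52.6]
wrist_force: [-3.2, -1.4, 7.7]
opening: 0.0
```

The TCP stalls at 0.0953, 5.7 mm in, and the force rises, so the pad is on the hard stop. One small firming step, then up and away towards lamp -x (tool +y).

```bash
python3 -m creep '[[0,0,0.0006,0,0,0,0],[0,0,0.0006,0,0,0,0]]'
python3 -m creep '[[0,0,-0.03,0,0,0,0],[0,0.005,-0.08,0,0,0,0],[0,0.03,-0.12,0,0,0,0],[0,0.06,-0.16,0,0,0,0],[0,0.10,-0.18,0,0,0,0],[0,0.14,-0.20,0,0,0,0],[0,0.18,-0.20,0,0,0,0],[0,0.22,-0.20,0,0,0,0]]'
python3 -m creep '[[0,0.02,0,0,0,0,0],[0.02,0.02,0,0,0,0,0],[0.05,0.02,0,0,0,0,0],[0.08,0.02,0,0,0,0,0],[0.1,0.02,0,0,0,0,0],[0.1,0.02,0,0,0,0,0],[0.1,0.02,0,0,0,0,0],[0.1,0.02,0,0,0,0,0]]'
python3 - <<'E'
from h import *
for n,roi in(("scene",(185,150,295,260)),("top",(220,130,345,260))):
    im=optics.camera(n); u0,v0,u1,v1=roi
    cv2.imwrite(f"pics/{n}3.png",cv2.resize(im[v0:v1,u0:u1,::-1],None,fx=4.6,fy=4.6,interpolation=cv2.INTER_CUBIC))
E
```

```text
time: 4.55
ee_pos: [0.5777, -0.1735, 0.0951]
tcp_rot: [-180.0, -0.1, -52.6]
wrist_force: [-4.2, -1.4, 9.0]
opening: -0.0
time: 5.35
ee_pos: [0.4019, -0.3077, 0.2945]
tcp_rot: [-179.9, -0.1, -52.6]
wrist_force: [0.3, 0.2, -0.1]
opening: 0.0001
time: 6.15
ee_pos: [0.4474, -0.398, 0.2942]
tcp_rot: [-180.0, 0.0, -52.6]
wrist_force: [-0.9, 0.1, 0.3]
opening: -0.0004
```

View pics/scene3.png

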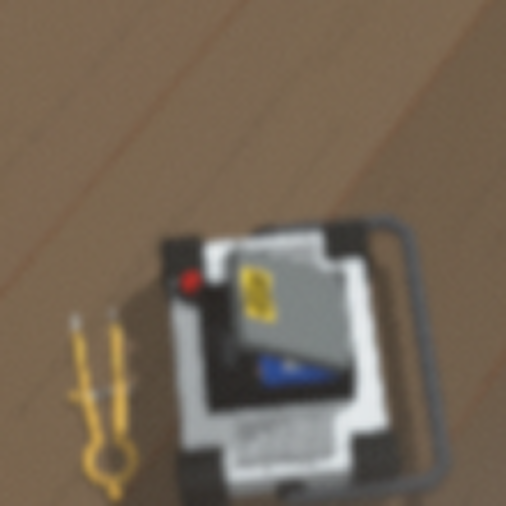

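View pics/top3.png

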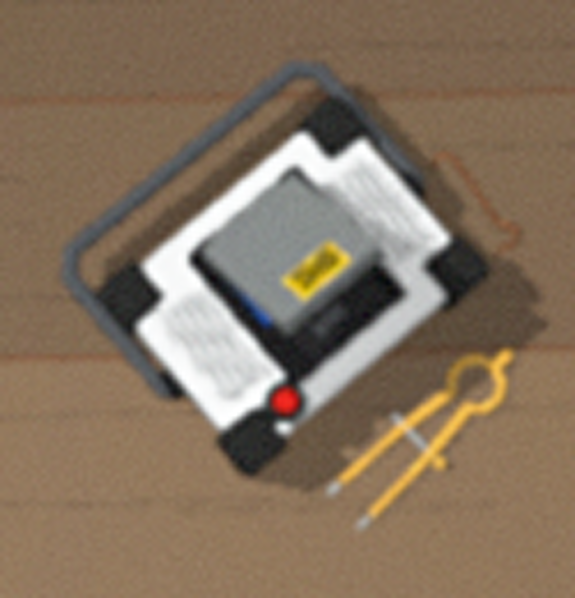

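The hatch has popped: the pad has moved to zoomed (257,295) in the scene view and (316,271) in the top view, and the blue battery is visible under it. The lamp, button and divider look unmoved. I hold still for more than two seconds and then measure.

```bash
for i in 1 2 3; do python3 -m creep '[[0,0,0,0,0,0,0],[0,0,0,0,0,0,0],[0,0,0,0,0,0,0],[0,0,0,0,0,0,0],[0,0,0,0,0,0,0],[0,0,0,0,0,0,0],[0,0,0,0,0,0,0],[0,0,0,0,0,0,0]]' | head -1; done
python3 - <<'E'
from h import *
Y=[]
for n,roi in(("scene",(228,200,255,235)),("top",(275,178,304,205))):
    im=optics.camera(n); cv2.imwrite(f"pics/{n}4.png",im[:,:,::-1])
    b=max(blobs(im,(18,110,50),(38,255,255),roi),key=lambda t:t[0]); Y.append(b[1])
    R=(190,180,300,280) if n=="scene" else (220,130,345,260)
    print(n,b,"red",blobs(im,(0,170,90),(8,255,255),R),"divider",blobs(im,(22,150,120),(35,255,255),R)[-4:])
print("pad now",tri(*Y))
o=bot.get_obs(); print(o["time"],o["ee_pos"],o["wrist_force"])
E
```

```text
time: 7.05
time: 7.85
time: 8.65
scene (55, array([240.47, 213.69])) red [(8, array([225.88, 210.88]))] divider [(34, array([240.26, 213.5 ]))]
top (92, array([288.53, 188.45])) red [(29, array([281.66, 216.72]))] divider [(72, array([288.44, 188.44]))]
pad now (array([ 0.59726781, -0.15722884,  0.1557097 ]), np.float64(0.00097261047176223))
8.75 [ 0.44764001 -0.39859453  0.29397233] [-8.10311440e-01 -1.34937340e-04 -1.02215473e-01]
```

View pics/top4.png

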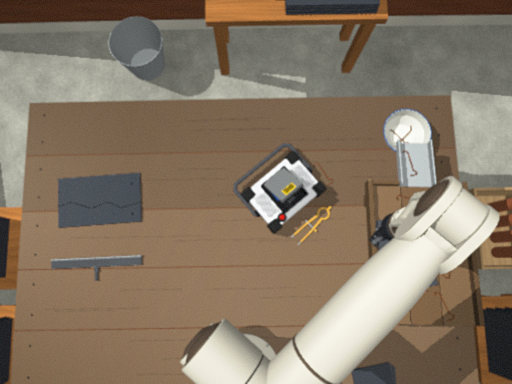

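The top view shows the hatch open with the pad at (288.5,188.4). The slate, stake, divider and lamp lie where they were, and the hand is far off at (385,232). All is well, so I hand it in.

```bash
python3 -c "
from workcell import bot
print(bot.job_done())"
```

```text
the job is handed in; nothing more can be done
None
```

The hatch popped open after a single press on the yellow pad and was still open when I handed the job in, at about 8.8 s.

- **Press:** With the fingers shut, I pressed the pad until it stopped. The fingertips ended about 5.9 mm below the pad's shut height, with a vertical force of about 9 N at the stop (about 10 N in all). Then I drew up and away to about 0.3 m from the lamp and 0.29 m above the bench.
- **Hatch:** I held still for about 2.4 s after first seeing it open. At the end the pad measured 0.156 m high, about 55 mm up against the 58 mm expected, within measuring error.
- **Lamp and surroundings:** The red power button's image had moved by no more than 0.1 pixel, so the lamp did not shift. The hand never came near the button. By eye, the divider, slate, hook and stake also lie where they were.
- **Checks that fell short:** My last automatic colour check for the divider picked up only the pad, so I judged the divider from the pictures alone. No other check failed or disagreed.

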